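Serve the red chocolate from the two-lane dispenser

ROBOT

A 6-joint arm with a two-finger parallel gripper is mounted at the origin on a cart in front of the work surface, level with it; the furniture and walls round the work are solid. World frame = base frame: x ahead of the robot, y to its left, z up, the work surface at z = 0. Lengths are in m, angles in rad, forces in N, time in s.
With the tool pointing down it reaches from about 0.375 to 0.825 m from the base axis. Payload 5.5 kg.
Tool frame: the origin (TCP) lies midway between the tips of the shut fingers; the grasp point (between the pads) lies 19 mm behind it; z points along the fingers, y is the line along which they close (so a half turn about z gives the same grasp; the last joint's range is limited). The gripper opens to 85 mm and grips with 20 to 120 N. Pads are 22 mm wide; open, the fingers measure 114 mm over their backs; the gripper's body (76 mm by 85 mm) begins 54 mm behind the grasp point. The pads swing forward as they close: fully open they stand 13 mm farther back than shut.
Start: joints at [1.155, 0.314, -0.047, 1.21, 0, 1.571], TCP at [0.242, 0.549, 0.231] pointing down, gripper open.
Joint ranges: [-2.67, 2.67], [-0.69, 1.73], [-1.03, 1.25], [-2.08, 2.16], [-1.42, 1.45], [-3.14, 3.14]. Speed limits (rad/s): [2.39, 2.39, 3.01, 3.14, 3.14, 3.14].

INTERFACE

Orientations are given as [roll, pitch, yaw] about the fixed x, y, z axes, in that order (R = Rz(yaw) Ry(pitch) Rx(roll)).
In Python, from cell import readout, viewer, hand_in gives the robot as it stands. The module is installed in compiled form; this text tells all that it offers.
- The arm moves only by the shell command python3 -m creep 'ROWS' [OPENING]. ROWS is JSON, a list of rows, each a list of 6 numbers: the shift along the tool's x, y, z in m, then the turn, a rotation vector about the tool's x, y, z in rad. A call has 1 to 20 rows; each row is the pose to reach, as a shift and turn from the pose commanded when the call began, along the tool's axes at that moment; what a row does not reach only later rows make up. A row lasts 1/10 s, in which the tool goes at most 50 mm and 8.59 degrees, less where a joint would pass 70% of its speed; a pose out of reach is approached as far as the arm can. A call with a gripper value outside its range is refused whole. OPENING is the opening, from 0 (shut) to 1 (fully open), set as the call begins (- or left out, the last holds). The fingers move at their own pace and stop on an object; the grip force is fixed at half the most. Time passes only in rows, so rows that repeat a pose let the fingers close. It gives the time, the measured TCP pose, the force, the opening and the grip force at its end, in the units of the state.
- readout.get_obs(): the state, without advancing time (a new reading comes with each control period).
- viewer.capture(name): name is "side" or "top"; returns a dict with "color" (480x640x3 uint8, red, green, blue), "fx", "fy", "cx", "cy" (pixels), "R" (3x3) and "t" (3): a world point X has camera coordinates R X + t. Camera axes: x right, y down, z forward; pixel columns grow to the right and rows downward; lengths in m; the calibration is good to about 2 mm. A picture is of the moment at which its call begins. There is no depth.
- hand_in(): hands the job in; it is judged then, once.
The state is a dict: "time": time; "q": joint angles; "joint_velocities": joint speeds; "tau": joint torques, N m; "tcp_pos": TCP position; "tool_rot": TCP orientation; "wrist_force": force on the tool from outside, world axes, zero at the start; "ft_torque": the same for the moment, N m; "width": finger opening in m; "finger_force": force on a finger pad.
Only numpy, scipy, OpenCV 4.12 (cv2) and the standard library are available. Lean on these libraries where they do the work, as an engineer would, in place of code of your own. Each camera call takes 0.05 s, during which the arm holds its last target. There are 200 camera calls.

TASK

A red and a blue foil-wrapped chocolate wait behind the two gates of the dispenser on the worktop. With the fingertips push the post of the sliding cup sideways until the cup stands fully under the lane that holds the red chocolate, then press down that lane's black lever pad so that its gate lifts and the red chocolate rolls into the cup, and let the lever come back up. Leave the blue chocolate behind its gate and its lever unpressed, do not touch the chocolates or pick anything up, and leave the other things on the worktop where they are.

Things in the scene. Friction and masses are not known exactly. Their poses are not given: they have to be found in the camera images.
- dispenser: Fixed wooden two-lane dispenser, 215x184x135 mm. Origin on the worktop under the lever axle; -x points to its front (roughly the robot), +y to its left lane, z up. Lanes at y = +45 (left) and -45 mm (right), 34 mm wide, walls 15 mm high, sloping 8 degrees down to the front. Gates (two steel bars) at x = +60, press pads at x = -95, cup at x = -54, push post at x = -150 mm.
- left_lane_exit (a point): Middle of the front lip of the left lane's floor, 50 mm above the worktop, 20 mm in front of the lever axle. The lane's gate rises straight up 65 mm per rad of its lever.
- right_lane_exit (a point): The same for the right lane.
- left_pad (a point): Centre of the top face of the left lane's black press pad (36 mm wide in y, 30 mm in x, 10 mm thick) on the front end of the left lever; 121 mm above the worktop at rest, about 84 mm fully pressed. It swings about an axle along the dispenser's y axis, 95 mm behind the pad, 115 mm high.
- right_pad (a point): The same on the right lane's lever (90 mm from the left pad).
- left_lever (a joint): Angle of the left lever (rad): 0 at rest with the gate down, grows as the pad is pressed, stop at 0.42. A chocolate can pass under the gate from about 0.33. A spring brings it back; force at the pad about 3 N at the start, 6 N at the stop.
- right_lever (a joint): The same for the right lever.
- cup_slide (a joint): Position (m) of the sliding steel cup along the dispenser's y axis: +0.045 at its left stop (cup exactly under the left lane), -0.045 at its right stop (under the right lane), near 0 at the start. Stays where it is left; moves with about 1 N.
- post (a point): Point on the upright steel post (12 mm diameter, standing from 13 to 93 mm above the worktop, the last 10 mm being a black 18 mm knob cap) that is fixed to the cup slide, 96 mm in front of the cup's centre; the point is on the post's axis, 70 mm above the worktop. It moves with the cup. Axes as the dispenser's.
- cup_floor (a point): Centre of the inner floor of the round steel cup, 20 mm above the worktop; cup 64 mm wide outside at the rim, wall 3 mm, rim 50 mm above the worktop.
- red_chocolate_center (a point): Centre of the red foil chocolate, a ball 28 mm in diameter, 20 g. At the start it waits behind one of the two gates, about 77 mm behind the lever axle and 78 mm above the worktop; left or right lane varies.
- blue_chocolate_center (a point): Centre of the blue foil chocolate, the same ball in the other lane.
- red_chocolate: The red chocolate itself (origin inside the ball; it turns as it rolls).
- blue_chocolate: The blue chocolate itself.
- lemon: Loose yellow lemon, 83x58x58 mm, lying to the left; origin under its centre. Leave alone.
- espresso_cup: Loose white espresso cup, 64x91x50 mm, to the left; origin under its centre. Leave alone.
- salt: Loose salt shaker with grey top, 44x44x90 mm, to the right; origin under its centre. Leave alone.
- jug: Loose grey milk jug, 70x96x89 mm, to the right; origin under its centre. Leave alone.

How it is judged:
By the outcome, as a careful person would: the job done as asked, in the order asked, and still so for the second after the job is handed in, with the robot touching nothing.
It also fails if it takes over 40 s, if anything falls off the work surface, if the arm or the gripper's body presses on something with over 40 N, if the wrist force passes 120 N, or if a joint passes its speed limit or range.

## Working session

There is one attempt and no reset: what is moved stays moved. The work goes in short steps, Python scripts to look and compute and a shell command to move; the robot and the scene stay as the last step left them, time stands still between calls to the robot, and variables do not carry over. Pictures are saved under pics/ and viewed, at most 10 in all, crops included, and the job is handed in when it is done.

```bash
mkdir -p pics; python3 - <<'E'
from cell import readout, viewer
import cv2,numpy as np,pickle
o=readout.get_obs();print({k:np.round(v,3) for k,v in o.items()})
for n in("side","top"):
    c=viewer.capture(n);cv2.imwrite(f"pics/{n}0.png",c["color"][:,:,::-1])
    pickle.dump(c,open(f"{n}0.pkl","wb"));print(n,c["fx"],c["fy"],c["cx"],c["cy"],np.round(c["R"],4).tolist(),np.round(c["t"],4))
E
```

```text
{'time': np.float64(0.0), 'q': array([ 1.155,  0.314, -0.048,  1.21 ,  0.   ,  1.571]), 'joint_velocities': array([-0.001, -0.   , -0.001, -0.002, -0.001, -0.   ]), 'tau': array([ 1.0000e-03, -5.3959e+01,  3.3975e+01,  1.9000e-02,  0.0000e+00,
        0.0000e+00]), 'tcp_pos': array([0.242, 0.548, 0.23 ]), 'tool_rot': array([-3.14 , -0.   ,  2.726]), 'wrist_force': array([ 0.018, -0.442,  0.314]), 'ft_torque': array([ 0.007, -0.025,  0.017]), 'finger_force': np.float64(0.0), 'width': np.float64(0.085)}
side 473.8255523226255 473.8255523226255 324.30249548381437 237.25508611551254 [[-0.9928, -0.1194, -0.0057], [-0.0743, 0.6538, -0.753], [0.0937, -0.7472, -0.6579]] [0.5367 0.1056 1.4763]
top 602.7856858530819 602.7856858530819 317.3859746928758 245.0009658025642 [[-0.022, -0.9997, -0.0071], [-0.9892, 0.0228, -0.1447], [0.1449, 0.0039, -0.9894]] [0.033  0.5723 1.5476]
```

View pics/top0.png

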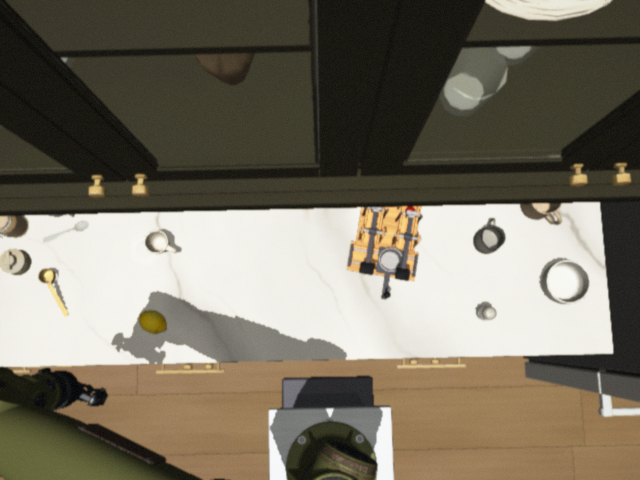

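View pics/side0.png

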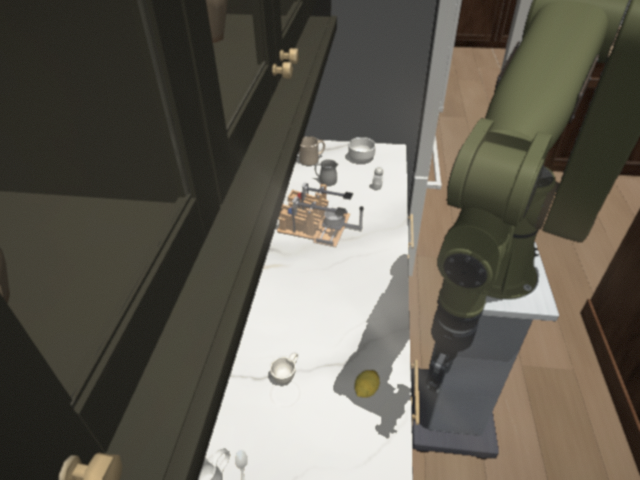

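The top view shows the dispenser around (385,245), with its post at about (387,290). A red patch near (410,211) is the red ball at the back right. The side view shows the pads at about (341,212) and (348,195), and the post at (361,215). I'll enlarge both.

```bash
python3 - <<'E'
import cv2
a=cv2.imread("pics/top0.png")[195:305,335:435];cv2.imwrite("pics/top0c.png",cv2.resize(a,None,fx=5,fy=5,interpolation=cv2.INTER_CUBIC))
a=cv2.imread("pics/side0.png")[170:250,265:375];cv2.imwrite("pics/side0c.png",cv2.resize(a,None,fx=7,fy=7,interpolation=cv2.INTER_CUBIC))
E
```

```text
(no output)
```

View pics/top0c.png

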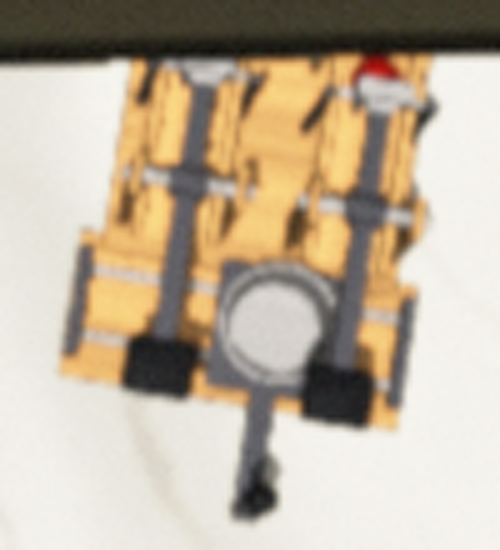

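View pics/side0c.png

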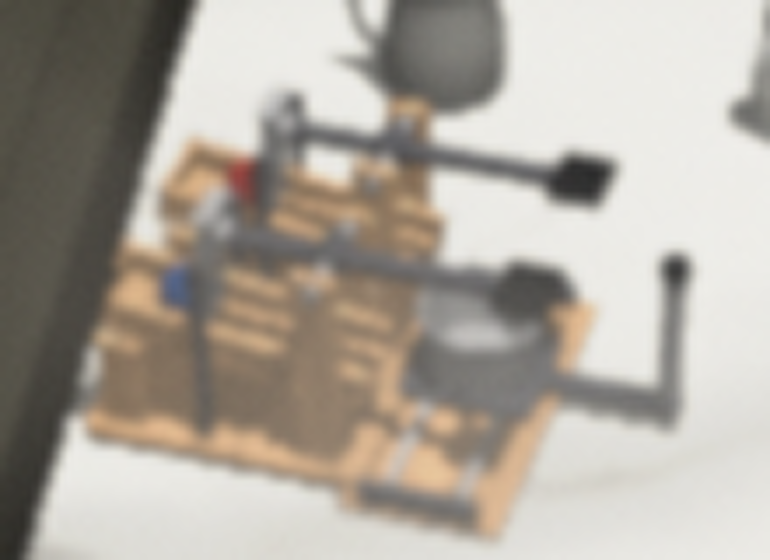

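The top crop shows red in the right lane at crop (378,70). The pads are at (160,367) and (339,394), the knob at about (258,490) and the cup rim at (280,322). The side crop shows red behind the far (right) gate and blue behind the near one. The pads are at (533,290) and (582,178), and the knob is at (676,268). I'll fit the dispenser pose to these.

```bash
cat > h.py <<'E'
import numpy as np,pickle
from scipy.optimize import least_squares
C={n:pickle.load(open(f"{n}0.pkl","rb")) for n in("side","top")}
def proj(c,X):
    p=c["R"]@X+c["t"];return np.array([c["fx"]*p[0]/p[2]+c["cx"],c["fy"]*p[1]/p[2]+c["cy"]])
def cr(n,u,v): return ((u+.5)/5-.5+335,(v+.5)/5-.5+195) if n=="top" else ((u+.5)/7-.5+265,(v+.5)/7-.5+170)
def W(p,l): 
    c,s=np.cos(p[2]),np.sin(p[2]);return np.array([p[0]+c*l[0]-s*l[1],p[1]+s*l[0]+c*l[1],l[2]])
E
python3 - <<'E'
from h import *
O=[("top",160,367,"L"),("top",339,394,"R"),("top",258,489,"K"),("top",280,322,"C"),("side",533,290,"L"),("side",582,178,"R"),("side",676,268,"K")]
def loc(k,s): return {"L":(-.095,.045,.118),"R":(-.095,-.045,.118),"K":(-.150,s,.088),"C":(-.054,s,.05)}[k]
def f(p): return np.concatenate([proj(C[n],W(p,loc(k,p[3])))-cr(n,u,v) for n,u,v,k in O])
r=least_squares(f,[.65,-.1,0,0]);p=r.x;print(np.round(p,4));print(np.round(f(p).reshape(-1,2),2))
for k,l in dict(L=(-.095,.045,.121),R=(-.095,-.045,.121),post=(-.15,p[3],.07),postR=(-.15,-.045,.07),red=(.077,-.045,.078)).items():print(k,np.round(W(p,l),4))
for n in C: print(n,-C[n]["R"].T@C[n]["t"], (proj(C[n],W(p,(.077,-.045,.078)))))
E
```

```text
[ 0.5871 -0.162  -0.1735 -0.0172]
[[-0.16 -0.15]
 [-0.14 -0.15]
 [ 0.72  1.81]
 [-0.29 -0.24]
 [-0.72 -0.75]
 [-0.6  -0.62]
 [-0.36  1.36]]
L [ 0.5013 -0.1013  0.121 ]
R [ 0.4858 -0.1899  0.121 ]
post [ 0.4364 -0.153   0.07  ]
postR [ 0.4316 -0.1804  0.07  ]
red [ 0.6552 -0.2196  0.078 ]
side [0.40234221 1.0982027  1.05392148] [299.0238361  195.51862134]
top [0.34264486 0.01388679 1.61430997] [408.89784703 209.49316747]
```

```bash
cat >> h.py <<'E'
P=[.5871,-.1620,-.1735]
from scipy.spatial.transform import Rotation as Ro
def go(X,yaw=1.3973):
    from cell import readout
    o=readout.get_obs();R=Ro.from_euler("xyz",o["tool_rot"]);T=Ro.from_euler("xyz",[np.pi,0,yaw])
    print("d",np.round(R.inv().apply(np.array(X)-o["tcp_pos"]),4),"rot",np.round((R.inv()*T).as_rotvec(),4))
E
python3 - <<'E'
from h import *
go([.45,.2,.23],2.06);X=W(P,(-.155,.020,.20));print(X);go(X)
E
```

```text
d [-0.3309 -0.2348  0.0009] rot [-1.500e-03  5.000e-04  6.658e-01]
[ 0.4378797  -0.11554249  0.2       ]
d [-0.4473 -0.5283  0.0313] rot [-1.3000e-03  1.0000e-03  1.3285e+00]
```

```bash
python3 -m creep '[[-0.331,-0.235,0,0,0,0.666],[-0.331,-0.235,0,0,0,0.666],[-0.331,-0.235,0,0,0,0.666],[-0.331,-0.235,0,0,0,0.666],[-0.331,-0.235,0,0,0,0.666],[-0.331,-0.235,0,0,0,0.666],[-0.331,-0.235,0,0,0,0.666],[-0.331,-0.235,0,0,0,0.666],[-0.447,-0.528,0.031,0,0,1.329],[-0.447,-0.528,0.031,0,0,1.329],[-0.447,-0.528,0.031,0,0,1.329],[-0.447,-0.528,0.031,0,0,1.329],[-0.447,-0.528,0.031,0,0,1.329],[-0.447,-0.528,0.031,0,0,1.329],[-0.447,-0.528,0.031,0,0,1.329],[-0.447,-0.528,0.031,0,0,1.329],[-0.447,-0.528,0.031,0,0,1.329],[-0.447,-0.528,0.031,0,0,1.329]]' 0
python3 - <<'E'
from h import *
go(W(P,(-.155,.020,.20)));go(W(P,(-.155,.020,.068)))
E
```

```text
time: 1.9
tcp_pos: [0.4379, -0.1138, 0.2003]
tool_rot: [-3.141, -0.0, 1.398]
wrist_force: [-0.1, 0.1, -0.2]
width: 0.0002
finger_force: 0.0
d [-0.0018  0.0003  0.0003] rot [-0.0003 -0.0004  0.0006]
d [-0.0018  0.0003  0.1323] rot [-0.0003 -0.0004  0.0006]
```

```bash
python3 -m creep '[[0,0,0.05,0,0,0],[0,0,0.09,0,0,0],[0,0,0.12,0,0,0],[0,0,0.132,0,0,0],[0,0,0.132,0,0,0]]'
python3 - <<'E'
from cell import viewer
import cv2,numpy as np
a=viewer.capture("top")["color"][195:335,335:435,::-1];b=viewer.capture("side")["color"][170:250,265:375,::-1]
cv2.imwrite("pics/p1.png",np.hstack([cv2.resize(a,(400,560),interpolation=2),cv2.resize(b,(400,291),interpolation=2)[:,:] if 0 else cv2.copyMakeBorder(cv2.resize(b,(400,291),interpolation=2),0,269,0,0,0)]))
E
```

```text
time: 2.4
tcp_pos: [0.4369, -0.1134, 0.0672]
tool_rot: [-3.139, -0.0, 1.399]
wrist_force: [1.2, -0.6, -0.0]
width: -0.0001
finger_force: 0.0
```

View pics/p1.png

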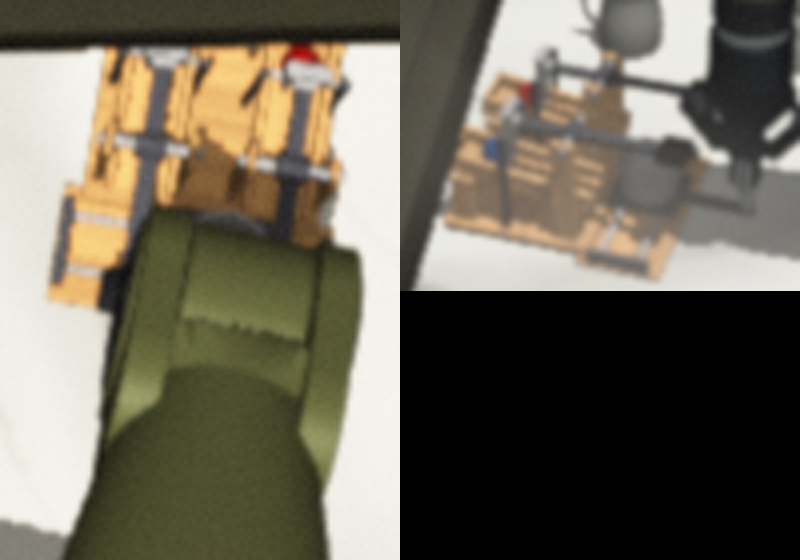

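The fingertips are down just left of the post, which they hide in the side view at (745,180), and nothing else is touched. Next I push toward the right.

```bash
python3 -m creep '[[-0.008,0,0,0,0,0],[-0.015,0,0,0,0,0],[-0.020,0,0,0,0,0],[-0.025,0,0,0,0,0],[-0.030,0,0,0,0,0],[-0.035,0,0,0,0,0],[-0.039,0,0,0,0,0],[-0.042,0,0,0,0,0],[-0.042,0,0,0,0,0]]'; python3 -m creep '[[-0.002,0,0,0,0,0],[-0.004,0,0,0,0,0],[-0.004,0,0,0,0,0]]'
python3 -c "
from h import *;go(W(P,(-.155,-.025,.068)))"
```

```text
time: 3.4
tcp_pos: [0.4304, -0.1565, 0.0682]
tool_rot: [-3.141, 0.0, 1.396]
wrist_force: [-0.8, -0.1, -0.6]
width: -0.0001
finger_force: 0.0
time: 3.7
tcp_pos: [0.43, -0.1582, 0.0681]
tool_rot: [-3.141, -0.004, 1.398]
wrist_force: [0.9, 7.2, 1.5]
width: 0.0001
finger_force: 3.6
d [-0.0016  0.0004  0.0001] rot [-0.0004 -0.0042  0.0004]
```

```bash
python3 -m creep '[[-0.001,0,0,0,0,0],[-0.002,0,0,0,0,0],[-0.002,0,0,0,0,0]]'
```

```text
time: 4.0
tcp_pos: [0.43, -0.1584, 0.0682]
tool_rot: [-3.141, -0.008, 1.399]
wrist_force: [3.0, 13.4, 2.8]
width: 0.0004
finger_force: 6.7
```

The slide is at its stop: the force rises and it no longer moves. Now I retreat to the left and lift.

```bash
python3 -m creep '[[0.010,0,0,0,0,0],[0.025,0,0,0,0,0],[0.03,0,0,0,0,0],[0.03,0,-0.04,0,0,0],[0.03,0,-0.09,0,0,0],[0.03,0,-0.13,0,0,0],[0.03,0,-0.13,0,0,0]]'
python3 - <<'E'
from h import *
go(W(P,(-.098,-.045,.15)))
from cell import viewer
import cv2
a=viewer.capture("top")["color"][195:335,335:435,::-1];b=viewer.capture("side")["color"][170:250,265:375,::-1]
cv2.imwrite("pics/p2.png",np.hstack([cv2.resize(a,(400,560),interpolation=2),cv2.copyMakeBorder(cv2.resize(b,(400,291),interpolation=2),0,269,0,0,0)]))
E
```

```text
time: 4.7
tcp_pos: [0.4384, -0.1338, 0.2039]
tool_rot: [3.132, 0.002, 1.397]
wrist_force: [0.1, -0.7, -0.7]
width: 0.0001
finger_force: 0.0
d [-0.047   0.0529  0.0545] rot [ 0.0094  0.0021 -0.0003]
```

View pics/p2.png

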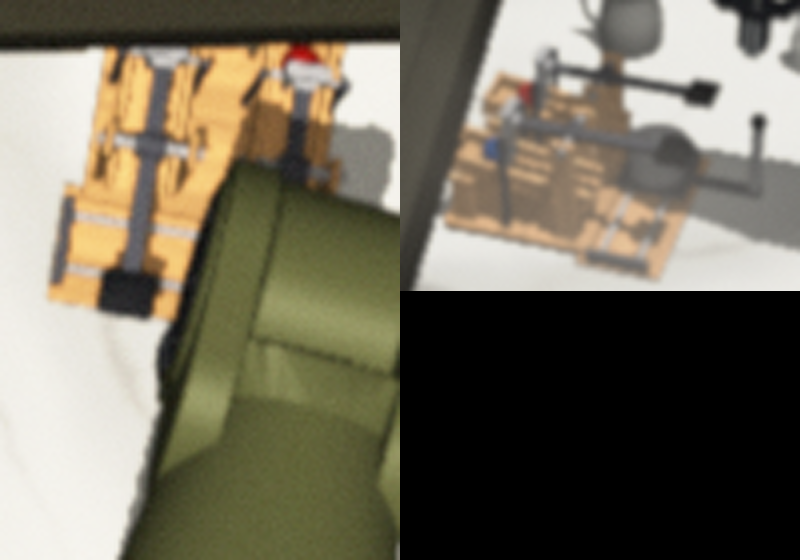

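The post now stands farther right, with its knob at crop (758,121) in the side view, and both gates are still down. I move over the right pad.

```bash
python3 -m creep '[[-0.02,0.02,0.005,0,0,0],[-0.047,0.053,0.02,0,0,0],[-0.047,0.053,0.04,0,0,0],[-0.047,0.053,0.054,0,0,0],[-0.047,0.053,0.054,0,0,0],[-0.047,0.053,0.054,0,0,0]]'
python3 - <<'E'
from h import *
for s in(-.017,-.036,-.045):print(s,proj(C["side"],W(P,(-.15,s,.088))))
print("seen",265+358.5/3.636-.4,170+121.5/3.636-.4)
go(W(P,(-.098,-.045,.15)));go(W(P,(-.098,-.045,.086)))
E
```

```text
time: 5.4
tcp_pos: [0.4778, -0.1876, 0.1432]
tool_rot: [-3.139, -0.0, 1.397]
wrist_force: [-0.5, 0.5, 0.6]
width: 0.0002
finger_force: 0.0
-0.017 [360.77567552 209.24235752]
-0.036 [362.10078623 205.90401979]
-0.045 [362.72053194 204.34270083]
seen 363.19735973597363 203.0158415841584
d [-0.0009  0.0052 -0.0068] rot [-0.0028 -0.0003 -0.0005]
d [-0.001   0.0054  0.0572] rot [-0.0028 -0.0003 -0.0005]
```

The knob position matches slide = -0.045, using the same residual as in the fit. Now I press.

```bash
python3 -m creep '[[0,0.005,0,0,0,0],[0,0.005,0.01,0,0,0],[0,0.005,0.02,0,0,0],[0,0.005,0.028,0,0,0],[0,0.005,0.036,0,0,0],[0,0.005,0.042,0,0,0],[0,0.005,0.046,0,0,0],[0,0.005,0.046,0,0,0]]'; python3 -m creep '[[0,0,0.004,0,0,0],[0,0,0.007,0,0,0],[0,0,0.010,0,0,0],[0,0,0.010,0,0,0]]'
```

```text
time: 6.2
tcp_pos: [0.4845, -0.1889, 0.0983]
tool_rot: [3.14, 0.0, 1.397]
wrist_force: [1.7, -0.6, 5.6]
width: -0.0
finger_force: 2.2
time: 6.6
tcp_pos: [0.4845, -0.189, 0.0887]
tool_rot: [3.14, 0.0, 1.397]
wrist_force: [1.0, -0.0, 5.1]
width: -0.0001
finger_force: 2.6
```

```bash
python3 -m creep '[[0,0,0.002,0,0,0],[0,0,0.004,0,0,0],[0,0,0.004,0,0,0]]';  python3 -m creep '[[0,0,0,0,0,0],[0,0,0,0,0,0],[0,0,0,0,0,0],[0,0,0,0,0,0],[0,0,0,0,0,0],[0,0,0,0,0,0],[0,0,0,0,0,0],[0,0,0,0,0,0]]'
python3 - <<'E'
from h import *
from cell import viewer
import cv2
a=viewer.capture("top")["color"][195:335,335:435,::-1];b=viewer.capture("side")["color"][170:250,265:375,::-1]
cv2.imwrite("pics/p3.png",np.hstack([cv2.resize(a,(400,560),interpolation=2),cv2.copyMakeBorder(cv2.resize(b,(400,291),interpolation=2),0,269,0,0,0)]))
E
```

```text
time: 6.9
tcp_pos: [0.4847, -0.1891, 0.0849]
tool_rot: [3.14, 0.0, 1.397]
wrist_force: [0.8, -0.9, 6.3]
width: 0.0
finger_force: 2.7
time: 7.7
tcp_pos: [0.4847, -0.1891, 0.0851]
tool_rot: [3.14, 0.0, 1.397]
wrist_force: [1.1, -0.4, 6.3]
width: 0.0001
finger_force: 2.7
```

View pics/p3.png

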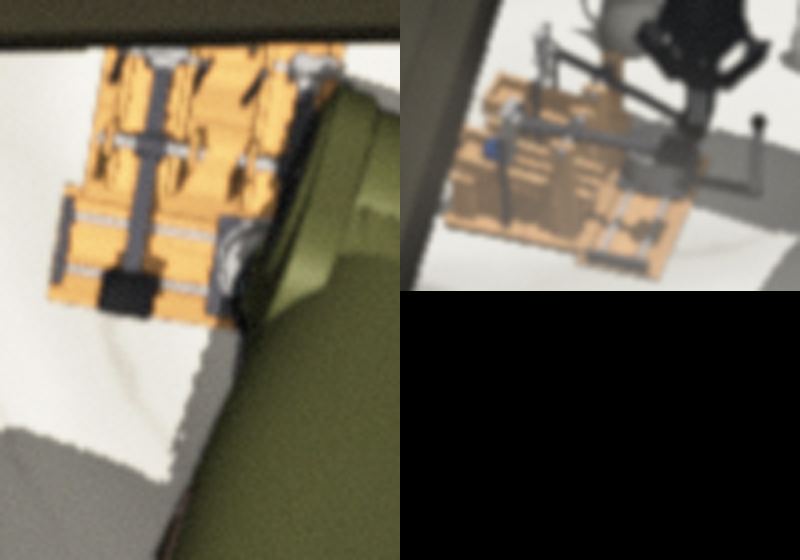

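The right gate is up and the red ball has left its place (nothing red at crop (525,92)). Blue is still at (492,148). Now I release the lever and back away so I can look into the cup.

```bash
python3 -m creep '[[0,0,-0.01,0,0,0],[0,0,-0.02,0,0,0],[0,0,-0.03,0,0,0],[0,0,-0.04,0,0,0],[0,0,-0.06,0,0,0],[0,0,-0.09,0,0,0],[0,0,-0.13,0,0,0],[0.04,-0.02,-0.15,0,0,0],[0.09,-0.03,-0.15,0,0,0],[0.14,-0.03,-0.15,0,0,0],[0.19,-0.03,-0.15,0,0,0],[0.24,-0.03,-0.15,0,0,0],[0.29,-0.03,-0.15,0,0,0],[0.33,-0.03,-0.15,0,0,0],[0.33,-0.03,-0.15,0,0,0],[0.33,-0.03,-0.15,0,0,0]]'
python3 - <<'E'
from h import *
from cell import viewer
import cv2
a=viewer.capture("top")["color"][195:335,335:435,::-1];b=viewer.capture("side")["color"][170:250,265:375,::-1]
cv2.imwrite("pics/p4.png",np.hstack([cv2.resize(a,(400,560),interpolation=2),cv2.copyMakeBorder(cv2.resize(b,(400,291),interpolation=2),0,269,0,0,0)]))
E
```

```text
time: 9.4
tcp_pos: [0.5117, 0.1424, 0.2345]
tool_rot: [3.141, -0.0, 1.399]
wrist_force: [0.1, -0.8, -0.3]
width: -0.0001
finger_force: 0.0
```

View pics/p4.png

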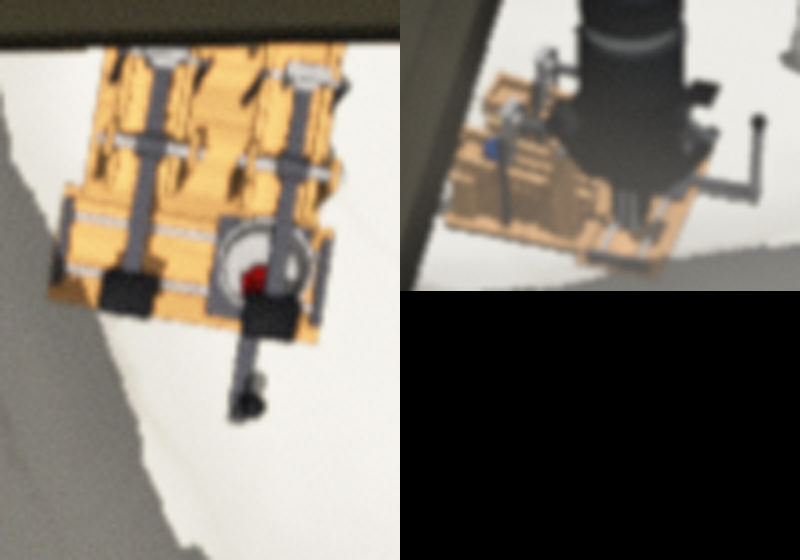

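The red chocolate lies in the cup at crop (255,278), under the right lane. The right lever is back up, blue is still behind its gate at (492,148), and the arm is clear.

```bash
python3 -c "
from cell import hand_in;print(hand_in())"
```

```text
the job is handed in; nothing more can be done
None
```

The red chocolate is in the cup under the right lane, its lever is back up, the blue chocolate is still behind its gate, and the job is handed in at about 9.4 s on the robot's clock.

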